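# Stow two tubes on a V-cradle and chock them

## Task

Two loose metal tubes keep rolling about the potting bench. Lay the thick tube in the wide V-notches of the wooden cradle and the thin tube in the narrow ones, each lowered in without dropping it and roughly centred across both sleepers; then stand the wooden chock upright on both sleepers, also centred, lengthwise between the two tubes, so that neither can roll. Let go of everything and leave the sprayer, saucer, buckets and widger where they are.

Things in the scene. Friction and masses are not known exactly. Their poses are not given: they have to be found in the camera images.
- cradle: Fixed wooden cradle. Origin on the deck, at its centre. Two sleepers along its y (y -86 to +97 mm), 30 mm thick, centred at x = -65 and +65 mm; nothing between them but ties 12 mm high at y = -75 and +85. Flat tops 45 mm up, each cut by a wide V-notch (y = +47) and a narrow one (y = -40). Outer cheeks rise to 66 mm (beyond y = +78) and 63 mm (beyond y = -64). Tubes lie along its x.
- wide_seat (a point): Where the thick tube's centre must come to lie: on its axis over the wide V-notches (50 mm across, 14 mm deep, faces 30 degrees from level), 59.4 mm above the deck. Axes as the cradle's. The seated tube's top is 84 mm up.
- narrow_seat (a point): Where the thin tube's centre must come to lie: on its axis over the narrow V-notches (32 mm across, 9 mm deep, faces 30 degrees from level), 56.5 mm above the deck. Axes as the cradle's.
- chock_seat (a point): Where the centre of the chock's underside must stand: on the flat sleeper tops (land 46 mm wide), 45 mm above the deck, mid-way between the tubes, which when seated leave 44 mm between them. The chock's length lies along the cradle's x. Axes as the cradle's.
- thick_tube_center (a point): Centre of the loose thick metal tube, 50 mm diameter, 190 mm long, about 0.26 kg. Its x axis runs along the tube (either way round is the same). Starts lying on the deck and rolls if pushed.
- thin_tube_center (a point): Centre of the loose thin metal tube, 36 mm diameter, 190 mm long, about 0.18 kg. Its x axis runs along the tube (either way round is the same). Starts lying on the deck and rolls if pushed.
- chock_center (a point): Centre (43 mm above its underside) of the loose wooden chock, 86 mm tall, about 0.16 kg: a foot 150 mm long (x), 38 mm wide (y), 30 mm high, with an upright grip fin on its middle, 50 mm long (x), 20 mm thick (y), 30 to 86 mm above the underside. z is up; a half turn about z is the same. Starts standing on the deck.
- chock_base (a point): Centre of the chock's underside; axes as the chock's.
- sprayer: Bystander: yellow pump sprayer, 112 mm diameter, 240 mm tall, origin at the centre of its underside.
- saucer: Bystander: chipped terracotta saucer, 150 mm diameter, 28 mm high, origin at the centre of its underside.
- buckets: Bystander: two small stacked aluminium buckets, 113 mm diameter, 122 mm high, origin at the centre of the underside.
- widger: Bystander: wooden-handled steel widger, 185 mm long, lying on the deck, origin under the joint of handle and blade, handle to its -x.
Things that resemble listed ones, but are neither listed nor needed, are in the scene too. Of the things that look like the part that bears chock_center, the larger one is meant. Leave any purple look-alike of the part that bears thick_tube_center alone.

How it is judged:
By the outcome, as a careful person would: the job done as asked, in the order asked, and still so for the second after the job is handed in, with the robot touching nothing.
It also fails if it takes over 67 s, if anything falls off the work surface, if the arm or the gripper's body presses on something with over 40 N, if the wrist force passes 120 N, or if a joint passes its speed limit or range.

## Robot

A 6-joint arm with a two-finger parallel gripper is mounted at the origin on the work surface. World frame = base frame: x ahead of the robot, y to its left, z up, the work surface at z = 0. Lengths are in m, angles in rad, forces in N, time in s.
With the tool pointing down it reaches from about 0.3 to 0.85 m from the base axis. Payload 4.2 kg.
Tool frame: the origin (TCP) lies midway between the tips of the shut fingers; the grasp point (between the pads) lies 19 mm behind it; z points along the fingers, y is the direction in which the jaws open and shut (so a half turn about z gives the same grasp; the last joint's range is limited). The gripper opens to 91 mm and grips with 3 to 60 N. Pads are 32 mm wide; open, the fingers measure 118 mm over their backs; the gripper's body (76 mm by 178 mm) begins 60 mm behind the grasp point.
Start: joints at [-1.324, 0.32, 1.565, -0, 1.257, -0.02], TCP at [0.152, -0.555, 0.214] pointing down, gripper open.
Joint ranges: [-3.11, 3.11], [-0.84, 2.01], [0.21, 2.61], [-1.34, 4.49], [0.05, 2.63], [-2.56, 2.56]. Speed limits (rad/s): [2.57, 2.57, 3.14, 3.14, 3.14, 3.14].

## Interface

Orientations are given as a 3x3 rotation matrix whose columns are the frame's x, y, z axes.
In Python, from bench import status, grab_frame, job_done gives the robot as it stands. The module is installed in compiled form; this text tells all that it offers.
- The arm moves only by the shell command python3 -m handwheel 'ROWS'. ROWS is JSON, a list of rows, each an object with "linear": the shift along the world's x, y, z in mm, a list of three; "delta_rot": the turn, a rotation vector about the world's x, y, z in degrees, a list of three; "hand": the opening, from 0 (shut) to 1 (fully open). In form: [{"linear": [dx, dy, dz], "delta_rot": [rx, ry, rz], "hand": hand}, ...]. A call has 1 to 5 rows; each row shifts and turns the commanded pose from where the row before left it; what a row does not reach is not made up. A row lasts 1/10 s, in which the tool goes at most 50 mm and 8.59 degrees, less where a joint would pass 70% of its speed; a pose out of reach is approached as far as the arm can. A call with a gripper value outside its range is refused whole. The fingers move at their own pace and stop on an object; the grip force is fixed at half the most. Time passes only in rows, so rows that do not move let the fingers close. It gives the time, the measured TCP pose, the force and the opening at its end, in the units of the state.
- status.observe(): the state, without advancing time (a new reading comes with each control period).
- grab_frame(name): name is "scene" or "top" or "wrist"; returns a dict with "image" (420x560x3 uint8, blue, green, red), "fovy" (degrees; the focal length in pixels is half the picture's height over the tangent of half this angle, whatever the lens; pixels are square), "cx", "cy" (the principal point, pixels), "R" (3x3) and "t" (3): a world point X has camera coordinates R X + t. Camera axes: x right, y down, z forward; pixel columns grow to the right and rows downward; lengths in m; the calibration is good to about 2 mm. A picture is of the moment at which its call begins. There is no depth.
- job_done(): hands the job in, once; it reports no verdict.
The state is a dict: "clock": time; "qpos": joint angles; "qvel": joint speeds; "joint_torque": joint torques, N m; "ee_pos": TCP position; "eef_rot": TCP orientation; "wrist_force": force on the tool from outside, world axes, zero at the start; "moment": the same for the moment, N m; "opening": finger opening in m.
Only numpy, scipy, OpenCV 4.12 (cv2) and the standard library are available. Lean on these libraries where they do the work, as an engineer would, in place of code of your own. Each camera call takes 0.05 s, during which the arm holds its last target.

## Working session

There is one attempt and no reset: what is moved stays moved. The work goes in short steps, Python scripts to look and compute and a shell command to move; the robot and the scene stay as the last step left them, time stands still between calls to the robot, and variables do not carry over. Pictures are saved under pics/ and viewed, and the job is handed in when it is done.

```bash
mkdir -p pics
cat > h.py <<'E'
import numpy as np, cv2
from bench import status, grab_frame
def shot(n,f):
    d=grab_frame(n); cv2.imwrite(f'pics/{f}.png',d['image']); np.savez(f'pics/{f}.npz',**{k:np.array(v) for k,v in d.items()}); return d
def load(f): return dict(np.load(f'pics/{f}.npz'))
def ray(d,u,v,z):
    f=d['image'].shape[0]/2/np.tan(np.radians(float(d['fovy']))/2)
    r=d['R'].T@np.array([(u-d['cx'])/f,(v-d['cy'])/f,1.]); o=-d['R'].T@d['t']
    return o+r*(z-o[2])/r[2]
def proj(d,X):
    f=d['image'].shape[0]/2/np.tan(np.radians(float(d['fovy']))/2)
    c=d['R']@np.array(X)+d['t']; return np.array([d['cx']+f*c[0]/c[2],d['cy']+f*c[1]/c[2]])
E
python3 - <<'E'
from h import *
for n in ['scene','top','wrist']:
    d=shot(n,n+'0'); print(n,d['fovy'],d['cx'],d['cy'],(-d['R'].T@d['t']).round(3),d['R'].round(2).tolist())
s=status.observe(); print(s)
E
```

```text
scene 48.83996407256904 289.21421254278056 206.73654424645048 [ 1.171 -0.562  1.088] [[0.63, 0.77, 0.0], [0.59, -0.48, -0.65], [-0.5, 0.41, -0.76]]
top 52.5476906108687 279.2306323366754 208.4970960918555 [ 0.36  -0.007  1.212] [[0.02, -1.0, 0.01], [-0.99, -0.02, -0.12], [0.12, -0.0, -0.99]]
wrist 65.69721163857365 280.28209794918223 208.12757724350354 [ 0.224 -0.536  0.384] [[0.26, -0.96, 0.0], [-0.93, -0.25, 0.26], [-0.25, -0.07, -0.96]]
{'clock': 0.15, 'qpos': array([-1.32399560e+00,  3.20144479e-01,  1.56537917e+00,  3.16915543e-05,
        1.25742849e+00, -2.00069043e-02]), 'qvel': array([-0.00246591, -0.00155067, -0.00287969,  0.00026148, -0.00014431,
       -0.00049995]), 'joint_torque': array([ 1.74117633e-05, -4.12774193e+01, -2.32154292e+01,  7.26225832e-02,
        4.33618412e-02, -8.89674493e-05]), 'ee_pos': array([ 0.15151379, -0.55428184,  0.21332138]), 'eef_rot': array([[ 9.64620080e-01,  2.63643717e-01, -3.02890837e-04],
       [ 2.63643885e-01, -9.64619171e-01,  1.32565419e-03],
       [ 5.73260902e-05, -1.35860797e-03, -9.99999075e-01]]), 'wrist_force': array([-0.44643699, -0.1483009 ,  0.20867414]), 'moment': array([ 0.03319303, -0.03300644, -0.0202638 ]), 'opening': 0.09117549019622971}
```

View pics/top0.png

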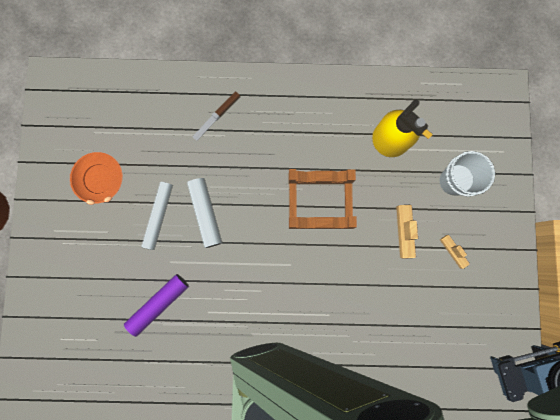

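View pics/scene0.png

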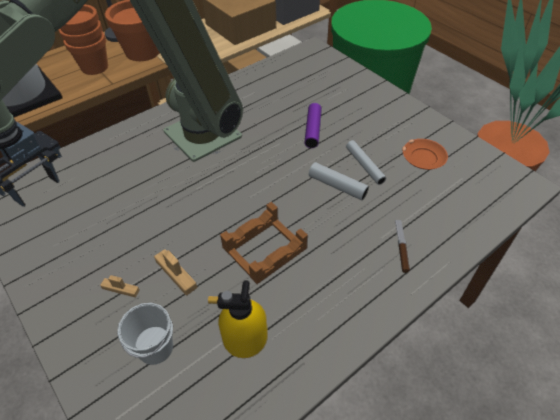

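View pics/wrist0.png

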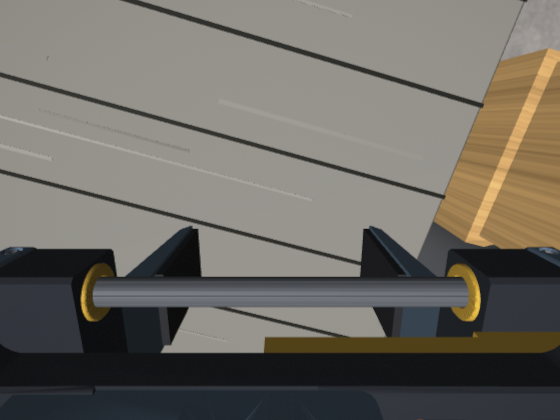

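Run:
```python
from h import *
t=load('top0')['image'];s=load('scene0')['image']
a=cv2.resize(t[155:265,130:370],None,fx=3.2,fy=3.2,interpolation=2)
cv2.imwrite('pics/c1.png',a)
cv2.imwrite('pics/c2.png',cv2.resize(s[195:290,95:320],None,fx=3.5,fy=3.5,interpolation=2))
cv2.imwrite('pics/c3.png',cv2.resize(t[190:280,380:480],None,fx=6,fy=6,interpolation=2))
```

```text
(no output)
```

View pics/c1.png

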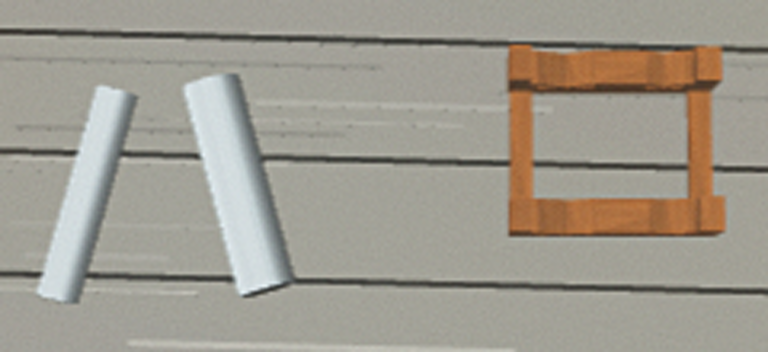

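View pics/c2.png

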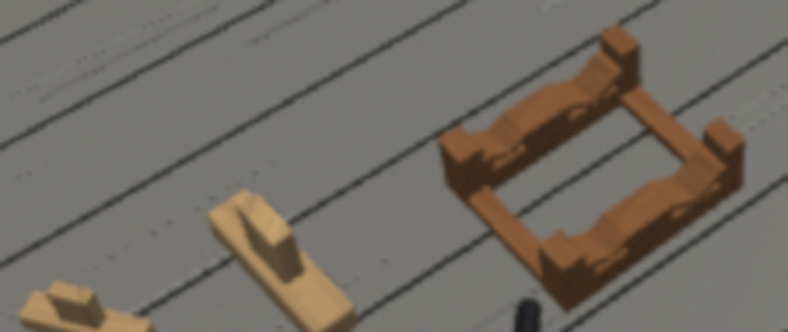

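View pics/c3.png

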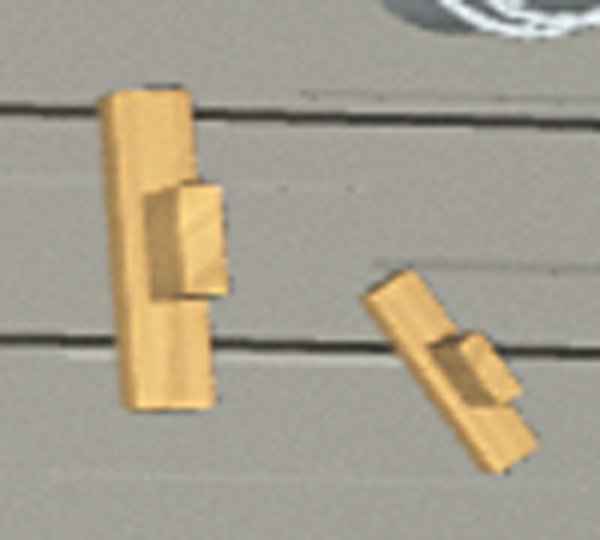

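```bash
cat > m.py <<'E'
from h import *
def contours(m,amin=100):
    return [c for c in cv2.findContours(m.astype(np.uint8),0,1)[0] if cv2.contourArea(c)>amin]
E
python3 - <<'E'
from m import *
for n in ['top0','scene0']:
    d=load(n); im=d['image'].astype(int); hsv=cv2.cvtColor(d['image'],cv2.COLOR_BGR2HSV)
    print(n)
    # silver tubes: bright bluish
    for nm,m in [('tube',(im[:,:,0]-im[:,:,2]>3)&(im.max(2)>110)),('wood',(hsv[...,1]>90)&(hsv[...,0]<25)&(hsv[...,0]>4))]:
        for c in contours(m):
            r=cv2.minAreaRect(c); print(nm,cv2.contourArea(c),np.round(r[0],1),np.round(r[1],1),round(r[2],1),np.round(cv2.boxPoints(r),1).tolist())
E
```

```text
top0
tube 212.5 [549.3 376.6] [26.6 21.4] 74.1 [[535.4000244140625, 366.79998779296875], [556.0, 360.8999938964844], [563.2999877929688, 386.5], [542.7000122070312, 392.3999938964844]]
tube 1156.5 [153.7 305.7] [17.2 73.7] 45.7 [[121.4000015258789, 325.29998779296875], [174.0, 273.79998779296875], [186.10000610351562, 286.1000061035156], [133.39999389648438, 337.6000061035156]]
tube 733.5 [156.2 215.3] [12.4 68.5] 15.9 [[140.8000030517578, 246.5], [159.6999969482422, 180.60000610351562], [171.60000610351562, 184.0], [152.6999969482422, 249.89999389648438]]
tube 1040.5 [203.1 211.9] [68.8 17. ] 75.3 [[186.1999969482422, 180.8000030517578], [202.60000610351562, 176.5], [220.10000610351562, 243.0], [203.6999969482422, 247.3000030517578]]
tube 1809.5 [467.8 172.9] [53.4 45.3] 10.8 [[437.29998779296875, 190.1999969482422], [445.79998779296875, 145.60000610351562], [498.29998779296875, 155.60000610351562], [489.79998779296875, 200.10000610351562]]
tube 154.5 [205.2 126.2] [ 6.4 32.6] 42.3 [[191.89999389648438, 136.10000610351562], [213.89999389648438, 112.0], [218.60000610351562, 116.30000
[... 3478 characters left out ...]
0517578]]
wood 581.0 [552.4  38.1] [16.2 77.1] 14.3 [[535.0999755859375, 73.5], [554.0999755859375, -1.2999999523162842], [569.7000122070312, 2.700000047683716], [550.7000122070312, 77.5]]
wood 307.0 [531.  20.] [40. 16.] 90.0 [[523.0, 0.0], [539.0, 0.0], [539.0, 40.0], [523.0, 40.0]]
wood 5013.5 [449.5  43.5] [ 87. 117.] 90.0 [[391.0, 0.0], [508.0, 0.0], [508.0, 87.0], [391.0, 87.0]]
wood 4463.5 [275.  36.] [ 72. 164.] 90.0 [[193.0, 0.0], [357.0, 0.0], [357.0, 72.0], [193.0, 72.0]]
wood 13182.0 [81.3 75.8] [125.3 159. ] 60.5 [[-18.700000762939453, 60.29999923706055], [119.69999694824219, -17.899999618530273], [181.39999389648438, 91.19999694824219], [42.900001525878906, 169.39999389648438]]
```

Run:
```python
from m import *
d=load('top0')
def ax(p,q,z):
    a,b=ray(d,*p,z),ray(d,*q,z); v=b-a
    return ((a+b)/2).round(4)[:2], np.linalg.norm(v).round(4), np.degrees(np.arctan2(v[1],v[0])).round(1)
# axis end points from rect ends
print('thick',ax((211.9,245.1),(194.4,178.6),.025))
print('thin',ax((146.7,248.2),(165.6,182.3),.018))
print('purple',ray(d,154,305,.025))
print('chock L',ray(d,407,231,.03),ax((400.5,258),(396,205.5),.03))
for p,z in [((289.5,169.5),.066),((289.5,228),.066),((355.5,169.5),.063),((356.5,228.5),.063)]: print(ray(d,*p,z).round(4))
```

```text
thick (array([0.4907, 0.2008]), np.float64(0.1951), np.float64(17.1))
thin (array([0.4787, 0.3333]), np.float64(0.1924), np.float64(-12.7))
purple [0.23084757 0.32310847 0.025     ]
chock L [ 0.4491715  -0.37029098  0.03      ] (array([ 0.447 , -0.3458]), np.float64(0.1467), np.float64(4.3))
[ 0.608  -0.0381  0.066 ]
[ 0.4471 -0.0414  0.066 ]
[ 0.6131 -0.2202  0.063 ]
[ 0.4502 -0.2231  0.063 ]
```

```bash
python3 -m handwheel '[{"linear":[25,30,9],"delta_rot":[0,0,-1.5],"hand":1},{"linear":[25,30,9],"delta_rot":[0,0,-1.5],"hand":1},{"linear":[25,30,9],"delta_rot":[0,0,-1.5],"hand":1},{"linear":[25,30,9],"delta_rot":[0,0,-1.5],"hand":1},{"linear":[25,30,9],"delta_rot":[0,0,-1.5],"hand":1}]'; python3 -m handwheel '[{"linear":[25,30,9],"delta_rot":[0,0,-1.5],"hand":1},{"linear":[25,30,9],"delta_rot":[0,0,-1.5],"hand":1},{"linear":[25,30,9],"delta_rot":[0,0,-1.5],"hand":1},{"linear":[25,30,9],"delta_rot":[0,0,-1.5],"hand":1},{"linear":[25,35,6],"delta_rot":[0,0,-1.8],"hand":1}]'; python3 -m handwheel '[{"linear":[0,0,0],"delta_rot":[0,0,0],"hand":1},{"linear":[0,0,0],"delta_rot":[0,0,0],"hand":1}]'
python3 -c "
from h import *
shot('wrist','w1'); print(status.observe())"
```

```text
clock: 0.65
ee_pos: [0.2772, -0.4032, 0.2591]
eef_rot: [[0.991, 0.134, -0.0], [0.134, -0.991, 0.0], [-0.0, -0.0, -1.0]]
wrist_force: [0.1, -0.8, 0.5]
opening: 0.0911
clock: 1.15
ee_pos: [0.4025, -0.2486, 0.3015]
eef_rot: [[1.0, -0.002, 0.001], [-0.002, -1.0, -0.001], [0.001, 0.001, -1.0]]
wrist_force: [0.4, -0.7, 0.6]
opening: 0.0911
clock: 1.35
ee_pos: [0.4017, -0.2492, 0.3008]
eef_rot: [[1.0, 0.002, -0.001], [0.002, -1.0, -0.0], [-0.001, 0.0, -1.0]]
wrist_force: [0.3, -0.8, -0.2]
opening: 0.0911
{'clock': 1.4, 'qpos': array([-5.80693165e-01,  1.10525293e-01,  1.62250207e+00, -8.52978398e-04,
        1.40935637e+00,  9.89674879e-01]), 'qvel': array([-0.03009985,  0.00078638,  0.0026124 ,  0.0027256 , -0.00029502,
        0.00319348]), 'joint_torque': array([ 9.08065774e-01, -3.09604955e+01, -2.45902437e+01,  1.34096760e-01,
       -4.54290351e-02,  1.24635604e-03]), 'ee_pos': array([ 0.40117323, -0.24981704,  0.30060414]), 'eef_rot': array([[ 9.99999209e-01,  5.65874331e-04, -1.12322552e-03],
       [ 5.65571478e-04, -9.99999804e-01, -2.69927062e-04],
       [-1.12337804e-03,  2.69291584e-04, -9.99999333e-01]]), 'wrist_force': array([ 0.0839728 , -0.36883945, -0.24301935]), 'moment': array([-0.02203621,  0.02392912,  0.01244921]), 'opening': 0.0912386024436076}
```

View pics/w1.png

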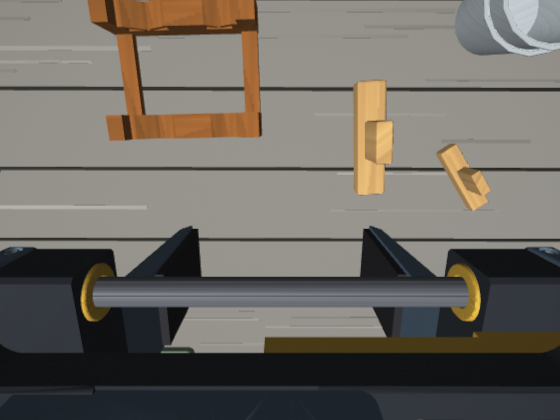

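Run:
```python
from h import *
s=load('w1')['image']
a=cv2.resize(s[0:150,80:275],None,fx=4,fy=4,interpolation=2); cv2.imwrite('pics/c4.png',a)
cv2.imwrite('pics/c5.png',cv2.resize(s[70:210,335:500],None,fx=4,fy=4,interpolation=2))
```

```text
(no output)
```

View pics/c4.png

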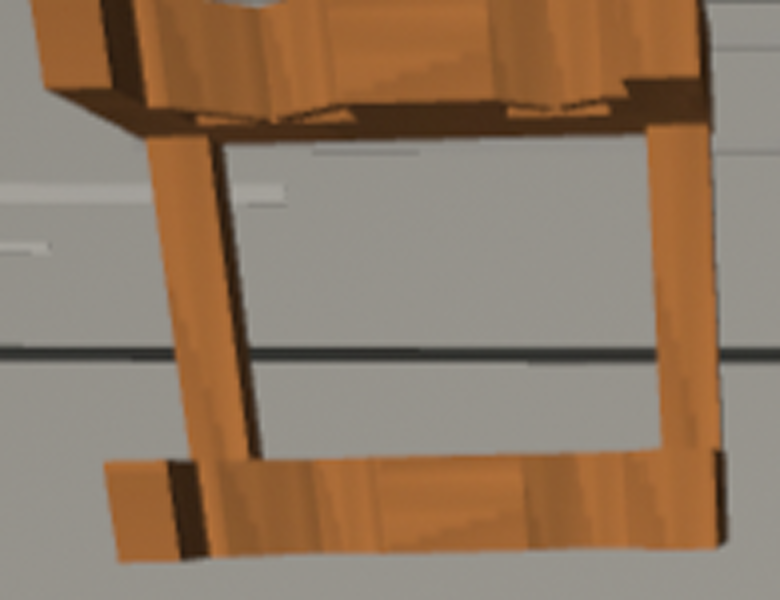

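View pics/c5.png

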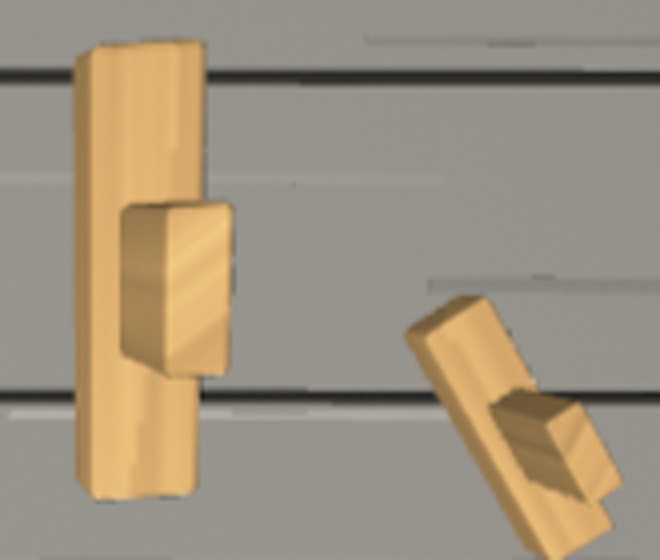

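Run:
```python
from h import *
d=load('w1')
def P(o,pts,z): return np.array([ray(d,o[0]+(u+.5)/4-.5,o[1]+(v+.5)/4-.5,z)[:2] for u,v in pts])
L=P((80,0),[(105,462),(118,562),(168,462),(180,560),(45,88),(108,88)],.066)
R=P((80,0),[(713,450),(717,548),(698,80)],.063)
print(L.round(4)); print(R.round(4))
# cradle fit
loc=np.array([(-50,97),(-80,97),(-50,78),(-80,78),(50,97),(50,78),(-50,-86),(-80,-86),(50,-86)])/1000
W=np.vstack([L,R])
lc,wc=loc.mean(0),W.mean(0); U,S,Vt=np.linalg.svd((loc-lc).T@(W-wc)); Rm=Vt.T@U.T
t=wc-Rm@lc; print('cradle',t,np.degrees(np.arctan2(Rm[1,0],Rm[0,0])),((W-(loc@Rm.T+t))*1000).round(1).tolist())
F=P((335,70),[(92,47),(206,41),(93,500),(196,494)],.03); T=P((335,70),[(168,203),(232,203),(168,377),(230,375)],.086)
print(F.round(4),F.mean(0),T.round(4),T.mean(0)); v=F[0]+F[1]-F[2]-F[3]; print(np.degrees(np.arctan2(v[1],v[0])),np.linalg.norm(v)/2)
```

```text
[[ 0.4811 -0.0423]
 [ 0.4517 -0.0422]
 [ 0.4811 -0.0611]
 [ 0.4524 -0.0611]
 [ 0.5815 -0.0395]
 [ 0.5815 -0.057 ]]
[[ 0.485  -0.2242]
 [ 0.4562 -0.225 ]
 [ 0.5848 -0.2215]]
cradle [ 0.53350613 -0.13722576] 1.3600927637157314 [[-0.1, -0.8], [0.5, -0.0], [-0.5, -0.7], [0.7, 0.0], [0.3, -0.4], [-0.1, 1.0], [-0.5, 0.2], [0.6, 0.1], [-0.7, 0.5]]
[[ 0.5236 -0.3496]
 [ 0.5255 -0.3858]
 [ 0.3758 -0.3596]
 [ 0.378  -0.3953]] [ 0.45072375 -0.3725993 ] [[ 0.4758 -0.3615]
 [ 0.4759 -0.3799]
 [ 0.426  -0.3656]
 [ 0.4267 -0.3839]] [ 0.45111135 -0.37272786]
3.7796938329651786 0.1479310495942557
```

```bash
python3 -m handwheel '[{"linear":[-4,49,-2],"delta_rot":[0,0,0],"hand":1},{"linear":[-4,49,-2],"delta_rot":[0,0,0],"hand":1},{"linear":[-4,49,-2],"delta_rot":[0,0,0],"hand":1},{"linear":[-4,49,-2],"delta_rot":[0,0,0],"hand":1},{"linear":[-4,49,-2],"delta_rot":[0,0,0],"hand":1}]'; python3 -m handwheel '[{"linear":[-4,49,-2],"delta_rot":[0,0,0],"hand":1},{"linear":[-4,49,-2],"delta_rot":[0,0,0],"hand":1},{"linear":[-4,49,-2],"delta_rot":[0,0,0],"hand":1},{"linear":[-4,49,-2],"delta_rot":[0,0,0],"hand":1},{"linear":[-4,49,-2],"delta_rot":[0,0,0],"hand":1}]'; python3 -m handwheel '[{"linear":[0,0,0],"delta_rot":[0,0,0],"hand":1},{"linear":[0,0,0],"delta_rot":[0,0,0],"hand":1}]'
python3 -c "
from h import *
shot('wrist','w2'); print(status.observe()['ee_pos'])"
```

```text
clock: 1.9
ee_pos: [0.3808, -0.0045, 0.2907]
eef_rot: [[1.0, -0.004, -0.0], [-0.004, -1.0, -0.0], [-0.0, 0.0, -1.0]]
wrist_force: [2.3, 0.1, 0.4]
opening: 0.0915
clock: 2.4
ee_pos: [0.3617, 0.2408, 0.2807]
eef_rot: [[1.0, -0.002, 0.0], [-0.002, -1.0, -0.001], [0.0, 0.001, -1.0]]
wrist_force: [1.2, 0.2, -0.1]
opening: 0.0914
clock: 2.6
ee_pos: [0.3617, 0.2397, 0.2803]
eef_rot: [[1.0, 0.001, -0.001], [0.001, -1.0, -0.002], [-0.001, 0.002, -1.0]]
wrist_force: [0.2, -0.3, -0.2]
opening: 0.091
[0.36187184 0.23896065 0.28051778]
```

View pics/w2.png

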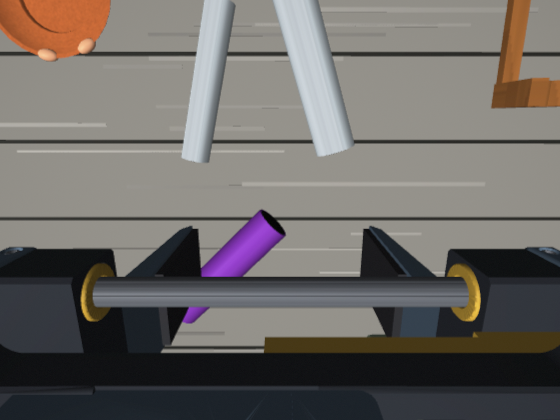

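```bash
cat > tube.py <<'E'
from m import *
def planes(d,mask,rows):
    f=210/np.tan(np.radians(float(d['fovy']))/2); o=-d['R'].T@d['t']
    l=[];r=[]
    for v in rows:
        u=np.where(mask[v])[0]
        if len(u)>5: l.append((u[0]-.5,v)); r.append((u[-1]+.5,v))
    N=[]
    for e in (l,r):
        e=np.array(e,float); c=np.polyfit(e[:,1],e[:,0],1); k=np.abs(np.polyval(c,e[:,1])-e[:,0])<1.2
        c=np.polyfit(e[k,1],e[k,0],1)
        D=[d['R'].T@np.array([(np.polyval(c,v)-d['cx'])/f,(v-d['cy'])/f,1]) for v in (rows[0],rows[-1])]
        n=np.cross(*D); N.append(n/np.linalg.norm(n))
    return o,N
def axis(d,mask,rows,r):
    o,N=planes(d,mask,rows)
    n=N[0]+N[1]; n/=np.linalg.norm(n)   # bisector plane
    dirv=np.cross(n,[0,0,1]); dirv/=np.linalg.norm(dirv); dirv*=np.sign(dirv[0])
    # point in plane at z=r
    h=np.cross(dirv,[0,0,1]); p=o.copy(); p[2]=r
    p-=h*((p-o)@n)/(h@n)
    q=np.cross(N[0],N[1]); q/=np.linalg.norm(q)
    ang=np.arccos(abs(N[0]@N[1]))/2
    dist=np.linalg.norm(np.cross(p-o,dirv))
    return p,dirv,dist*np.sin(ang)
E
python3 - <<'E'
from tube import *
d=load('w2'); im=d['image'].astype(int)
m=(im[:,:,0]-im[:,:,2]>3)&(im.max(2)>110)
m=cv2.morphologyEx(m.astype(np.uint8),cv2.MORPH_OPEN,np.ones((3,3)))
n,lab,st,_=cv2.connectedComponentsWithStats(m)
for i in range(1,n):
    if st[i][4]>3000: print(i,st[i])
for (x0,r,z) in [((270,360),.025,.05),((180,240),.018,.036)]:
    M=np.zeros_like(m); M[:170,x0[0]:x0[1]]=m[:170,x0[0]:x0[1]]
    p,dv,rr=axis(d,M,list(range(4,140)),r)
    v=np.where(M.any(1))[0].max(); u=np.where(M[v])[0].mean()
    us=np.where(M[v-8])[0]; e=ray(d,us.mean(),v-1,z)
    s=(e-p)@dv; c=p+dv*(s+.095); print('r',rr,'yaw',np.degrees(np.arctan2(dv[1],dv[0])),'end',(p+dv*s).round(4),'centre',c.round(4))
E
```

```text
1 [ 182    0   50  163 4316]
2 [ 273    0   80  156 6388]
7 [  93  297  375   27 3612]
r 0.024260175884225195 yaw 17.76156084888189 end [0.3981 0.1665 0.025 ] centre [0.4886 0.1955 0.025 ]
r 0.015896975208607264 yaw -12.745325160075602 end [0.3866 0.3521 0.018 ] centre [0.4793 0.3311 0.018 ]
```

```bash
python3 -m handwheel '[{"linear":[33,-11,-20],"delta_rot":[0,0,5],"hand":1},{"linear":[33,-11,-20],"delta_rot":[0,0,5],"hand":1},{"linear":[33,-11,-20],"delta_rot":[0,0,5],"hand":1},{"linear":[32,-9.5,-20],"delta_rot":[0,0,2.8],"hand":1},{"linear":[0,0,-30],"delta_rot":[0,0,0],"hand":1}]'; python3 -m handwheel '[{"linear":[0,0,-30],"delta_rot":[0,0,0],"hand":1},{"linear":[0,0,0],"delta_rot":[0,0,0],"hand":1}]'
python3 -c "
from h import *
shot('wrist','w3'); print(status.observe()['ee_pos'])"
```

```text
clock: 3.15
ee_pos: [0.4978, 0.1942, 0.1712]
eef_rot: [[0.954, 0.3, 0.006], [0.3, -0.954, 0.0], [0.005, 0.001, -1.0]]
wrist_force: [0.1, 0.6, -0.1]
opening: 0.0912
clock: 3.35
ee_pos: [0.4903, 0.1939, 0.1374]
eef_rot: [[0.953, 0.301, -0.009], [0.301, -0.954, -0.004], [-0.009, 0.001, -1.0]]
wrist_force: [-1.2, -1.4, 0.0]
opening: 0.0913
[0.4918805  0.19501958 0.13983582]
```

View pics/w3.png

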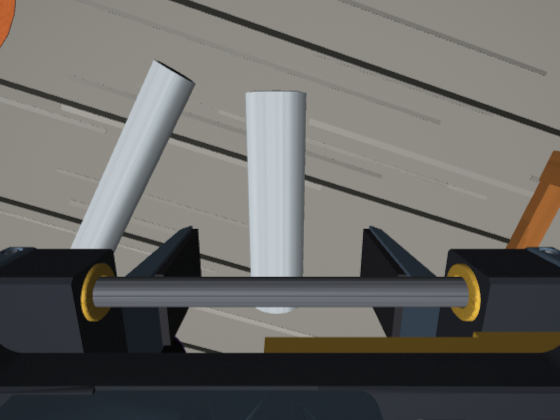

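Run:
```python
from h import *
d=load('w3')
a=ray(d,276,92.5,.05);b=ray(d,277.5,312,.05);b2=ray(d,277.5,312,.03)
print(a,b,b2,np.linalg.norm(a-b),np.degrees(np.arctan2(*(a-b)[1::-1])),(a+b)/2)
for v in (120,200): print(v,ray(d,{120:276.5,200:277}[v],v,.025))
```

```text
[0.57873511 0.22300584 0.05      ] [0.40004531 0.16578451 0.05      ] [0.38737633 0.16192284 0.03      ] 0.1876281601829747 17.756480734230387 [0.48939021 0.19439517 0.05      ]
120 [0.55956428 0.21683602 0.025     ]
200 [0.49359233 0.19573498 0.025     ]
```

```bash
python3 -m handwheel '[{"linear":[-3,-1.5,-40],"delta_rot":[0,0,0],"hand":1},{"linear":[0,0,-40],"delta_rot":[0,0,0],"hand":1},{"linear":[0,0,-30],"delta_rot":[0,0,0],"hand":1},{"linear":[0,0,-17],"delta_rot":[0,0,0],"hand":1},{"linear":[0,0,-6],"delta_rot":[0,0,0],"hand":1}]'; python3 -m handwheel '[{"linear":[0,0,0],"delta_rot":[0,0,0],"hand":1},{"linear":[0,0,0],"delta_rot":[0,0,0],"hand":0.4},{"linear":[0,0,0],"delta_rot":[0,0,0],"hand":0.4},{"linear":[0,0,0],"delta_rot":[0,0,0],"hand":0.4}]'
```

```text
clock: 3.9
ee_pos: [0.4902, 0.1955, 0.0082]
eef_rot: [[0.953, 0.304, 0.0], [0.304, -0.953, -0.0], [0.0, 0.0, -1.0]]
wrist_force: [0.1, -0.2, 1.1]
opening: 0.0911
clock: 4.3
ee_pos: [0.4904, 0.1966, 0.0091]
eef_rot: [[0.952, 0.305, 0.002], [0.305, -0.952, 0.001], [0.002, 0.0, -1.0]]
wrist_force: [0.3, -0.4, 0.9]
opening: 0.0699
```

```bash
python3 -m handwheel '[{"linear":[0,0,-2],"delta_rot":[0,0,0],"hand":0},{"linear":[0,0,0],"delta_rot":[0,0,0],"hand":0},{"linear":[0,0,0],"delta_rot":[0,0,0],"hand":0},{"linear":[0,0,0],"delta_rot":[0,0,0],"hand":0},{"linear":[0,0,0],"delta_rot":[0,0,0],"hand":0}]'; python3 -m handwheel '[{"linear":[0,0,0],"delta_rot":[0,0,0],"hand":0},{"linear":[0,0,0],"delta_rot":[0,0,0],"hand":0}]'; python3 -c "
from h import *
shot('wrist','w4'); print(status.observe()['ee_pos'])"
```

```text
clock: 4.8
ee_pos: [0.4895, 0.1964, 0.006]
eef_rot: [[0.952, 0.306, -0.0], [0.306, -0.952, -0.0], [-0.0, -0.0, -1.0]]
wrist_force: [-0.7, 0.7, 1.3]
opening: 0.0495
clock: 5.0
ee_pos: [0.4895, 0.1964, 0.006]
eef_rot: [[0.952, 0.305, -0.0], [0.305, -0.952, -0.0], [-0.0, -0.0, -1.0]]
wrist_force: [-1.1, 0.0, 0.7]
opening: 0.0493
[0.48951113 0.19642265 0.00597266]
```

View pics/w4.png

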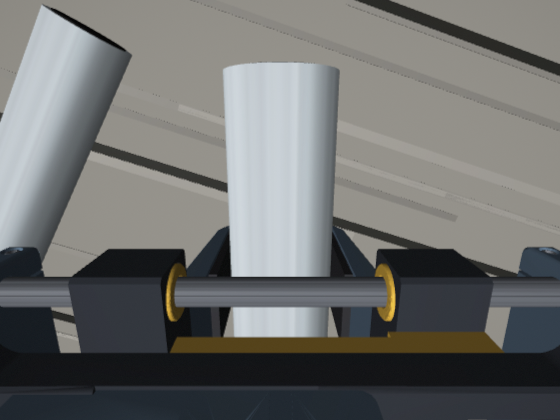

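Run:
```python
from h import *
d=load('w4'); a=ray(d,281,66,.05); e=np.array([.4895,.1964]); x=np.array([.952,.305])
print(a,(a[:2]-e)@x)
s=np.array([.5335,-.1372]); th=np.radians(1.36); R=np.array([[np.cos(th),-np.sin(th)],[np.sin(th),np.cos(th)]])
for n,y in [('wide',.047),('narrow',-.040),('chock',.0)]: print(n,s+R@np.array([0,y]))
```

```text
[0.57877647 0.22294102 0.05      ] 0.09308620753552459
wide [ 0.53238449 -0.09021324]
narrow [ 0.53444937 -0.17718873]
chock [ 0.5335 -0.1372]
```

```bash
python3 -m handwheel '[{"linear":[0,0,15],"delta_rot":[0,0,0],"hand":0},{"linear":[0,0,35],"delta_rot":[0,0,0],"hand":0},{"linear":[0,0,45],"delta_rot":[0,0,0],"hand":0},{"linear":[5,-30,25],"delta_rot":[0,0,-2],"hand":0},{"linear":[6,-40,10],"delta_rot":[0,0,-2.4],"hand":0}]'; python3 -m handwheel '[{"linear":[7,-43,0],"delta_rot":[0,0,-2.4],"hand":0},{"linear":[7,-43,0],"delta_rot":[0,0,-2.4],"hand":0},{"linear":[7,-43,0],"delta_rot":[0,0,-2.4],"hand":0},{"linear":[7,-43,0],"delta_rot":[0,0,-2.4],"hand":0},{"linear":[6,-30,0],"delta_rot":[0,0,-2.4],"hand":0}]'; python3 -m handwheel '[{"linear":[0,-14.6,0],"delta_rot":[0,0,0],"hand":0},{"linear":[0,0,0],"delta_rot":[0,0,0],"hand":0},{"linear":[0,0,0],"delta_rot":[0,0,0],"hand":0}]';python3 -c "
from h import *
shot('wrist','w5'); print(status.observe()['ee_pos'])"
```

```text
clock: 5.55
ee_pos: [0.5023, 0.1269, 0.1387]
eef_rot: [[0.972, 0.233, 0.006], [0.233, -0.972, 0.001], [0.006, 0.0, -1.0]]
wrist_force: [1.4, -0.8, -3.2]
opening: 0.0495
clock: 6.05
ee_pos: [0.5342, -0.0785, 0.1354]
eef_rot: [[1.0, 0.021, -0.001], [0.021, -1.0, -0.001], [-0.001, 0.001, -1.0]]
wrist_force: [0.0, 0.4, -2.3]
opening: 0.0493
clock: 6.35
ee_pos: [0.5339, -0.0896, 0.1355]
eef_rot: [[1.0, 0.024, -0.001], [0.024, -1.0, 0.001], [-0.001, -0.001, -1.0]]
wrist_force: [-0.2, 0.4, -3.0]
opening: 0.0499
[ 0.53404884 -0.08918631  0.13563561]
```

View pics/w5.png

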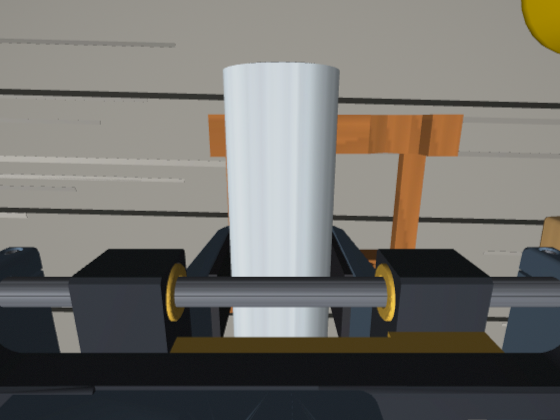

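Run:
```python
from h import *
d=load('w5'); 
for u,v,z in [(209,114,.066),(210,157,.066),(460.5,114,.063),(460,154,.063)]: print(ray(d,u,v,z).round(4))
s=np.array([.5335,-.1372]); th=np.radians(1.36); R=np.array([[np.cos(th),-np.sin(th)],[np.sin(th),np.cos(th)]])
for x,y in [(.08,.097),(.05,.097),(.08,-.086),(.05,-.086)]: print((s+R@[x,y]).round(4))
cv2.imwrite('pics/c6.png',cv2.resize(d['image'][90:200,190:480],None,fx=2.7,fy=2.7,interpolation=2))
```

```text
[ 0.6113 -0.0388  0.066 ]
[ 0.581  -0.0386  0.066 ]
[ 0.6158 -0.219   0.063 ]
[ 0.5873 -0.2235  0.063 ]
[ 0.6112 -0.0383]
[ 0.5812 -0.039 ]
[ 0.6155 -0.2213]
[ 0.5855 -0.222 ]
```

View pics/c6.png

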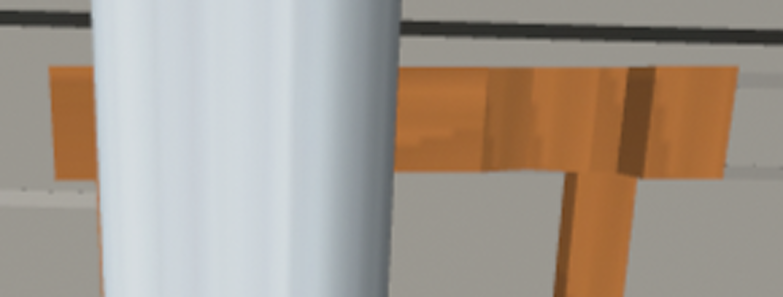

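```bash
python3 -m handwheel '[{"linear":[0,-0.8,-35],"delta_rot":[0,0,0],"hand":0},{"linear":[0,0,-30],"delta_rot":[0,0,0],"hand":0},{"linear":[0,0,-14],"delta_rot":[0,0,0],"hand":0},{"linear":[0,0,-6],"delta_rot":[0,0,0],"hand":0},{"linear":[0,0,-3],"delta_rot":[0,0,0],"hand":0}]'; python3 -m handwheel '[{"linear":[0,0,-2],"delta_rot":[0,0,0],"hand":0},{"linear":[0,0,-2],"delta_rot":[0,0,0],"hand":0},{"linear":[0,0,0],"delta_rot":[0,0,0],"hand":0}]'
```

```text
clock: 6.9
ee_pos: [0.5346, -0.09, 0.0477]
eef_rot: [[1.0, 0.026, -0.0], [0.026, -1.0, 0.0], [-0.0, -0.0, -1.0]]
wrist_force: [-0.0, 0.2, -2.1]
opening: 0.0492
clock: 7.2
ee_pos: [0.5349, -0.091, 0.0445]
eef_rot: [[1.0, 0.024, 0.001], [0.024, -1.0, -0.0], [0.001, 0.0, -1.0]]
wrist_force: [-0.5, 0.4, -3.0]
opening: 0.0493
```

```bash
python3 -m handwheel '[{"linear":[0,0.3,-1.5],"delta_rot":[0,0,0],"hand":0},{"linear":[0,0,-1],"delta_rot":[0,0,0],"hand":0},{"linear":[0,0,0],"delta_rot":[0,0,0],"hand":0}]';  python3 -m handwheel '[{"linear":[0,0,-1],"delta_rot":[0,0,0],"hand":0},{"linear":[0,0,0],"delta_rot":[0,0,0],"hand":0}]'
```

```text
clock: 7.5
ee_pos: [0.5349, -0.0908, 0.0421]
eef_rot: [[1.0, 0.024, 0.001], [0.024, -1.0, -0.0], [0.001, 0.0, -1.0]]
wrist_force: [-1.4, 0.3, 3.0]
opening: 0.0496
clock: 7.7
ee_pos: [0.5349, -0.0908, 0.042]
eef_rot: [[1.0, 0.024, 0.001], [0.024, -1.0, -0.0], [0.001, 0.0, -1.0]]
wrist_force: [-2.9, 2.2, 9.5]
opening: 0.0495
```

```bash
python3 -m handwheel '[{"linear":[0,0,0],"delta_rot":[0,0,0],"hand":0.62},{"linear":[0,0,0],"delta_rot":[0,0,0],"hand":0.7},{"linear":[0,0,0],"delta_rot":[0,0,0],"hand":0.75},{"linear":[0,0,0],"delta_rot":[0,0,0],"hand":0.8}]';  python3 -c "
from h import *
shot('wrist','w6');shot('scene','s6')"
```

```text
clock: 8.1
ee_pos: [0.5346, -0.0908, 0.0403]
eef_rot: [[1.0, 0.024, -0.0], [0.024, -1.0, -0.0], [-0.0, 0.0, -1.0]]
wrist_force: [-0.5, -0.4, 0.0]
opening: 0.0724
```

View pics/w6.png

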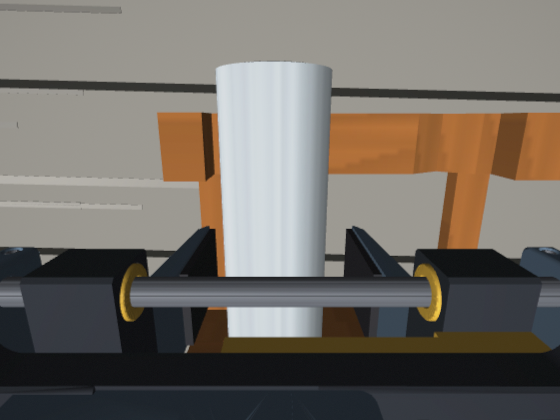

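View pics/s6.png

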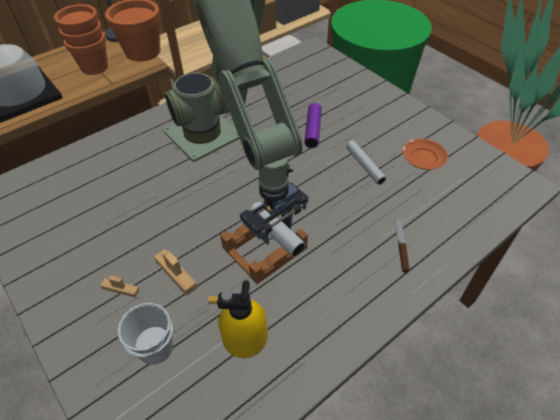

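Run:
```python
from tube import *
for n,zc in [('w4',.025),('w6',.0594)]:
    d=load(n); im=d['image'].astype(int)
    for v in (90,130,170,200):
        row=im[v]; m=(row[:,0]-row[:,2]>3)&(row.max(1)>90); m[:200]=0;m[360:]=0
        u=np.where(m)[0]; print(n,v,u.min(),u.max(),ray(d,(u.min()+u.max())/2,v,zc).round(4))
d=load('w6')
a=ray(d,275,66,.084); print(a)
for u,v,z in [(160,114,.066),(162,180,.066),(210,114,.066)]: print(ray(d,u,v,z).round(4))
```

```text
w4 90 224 337 [0.5729 0.2212 0.025 ]
w4 130 225 335 [0.5565 0.2162 0.025 ]
w4 170 227 333 [0.5391 0.2106 0.025 ]
w4 200 228 332 [0.5253 0.2062 0.025 ]
w6 90 216 330 [ 0.622  -0.0871  0.0594]
w6 130 219 328 [ 0.6049 -0.0877  0.0594]
w6 170 221 326 [ 0.5867 -0.088   0.0594]
w6 200 222 326 [ 0.5722 -0.0885  0.0594]
[ 0.62823609 -0.08821844  0.084     ]
[ 0.6106 -0.039   0.066 ]
[ 0.5819 -0.0378  0.066 ]
[ 0.6111 -0.0604  0.066 ]
```

```bash
python3 -m handwheel '[{"linear":[0,0.8,15],"delta_rot":[0,0,0],"hand":0.85},{"linear":[0,0,35],"delta_rot":[0,0,0],"hand":1},{"linear":[0,0,35],"delta_rot":[0,0,0],"hand":1},{"linear":[-5,39,15],"delta_rot":[0,0,-1.4],"hand":1},{"linear":[-6,48,0],"delta_rot":[0,0,-1.5],"hand":1}]'; python3 -m handwheel '[{"linear":[-6,48,0],"delta_rot":[0,0,-1.6],"hand":1},{"linear":[-6,48,0],"delta_rot":[0,0,-1.6],"hand":1},{"linear":[-6,48,0],"delta_rot":[0,0,-1.6],"hand":1},{"linear":[-6,48,0],"delta_rot":[0,0,-1.6],"hand":1},{"linear":[-6,48,0],"delta_rot":[0,0,-1.6],"hand":1}]';  python3 -m handwheel '[{"linear":[-6,48,0],"delta_rot":[0,0,-1.6],"hand":1},{"linear":[-7,46.2,0],"delta_rot":[0,0,-1.6],"hand":1},{"linear":[0,0,0],"delta_rot":[0,0,0],"hand":1},{"linear":[0,0,0],"delta_rot":[0,0,0],"hand":1}]';python3 -c "
from h import *
shot('wrist','w7'); shot('top','t7'); print(status.observe()['ee_pos'])"
```

```text
clock: 8.7
ee_pos: [0.5258, -0.0034, 0.1433]
eef_rot: [[0.999, -0.031, 0.007], [-0.031, -1.0, -0.001], [0.007, 0.0, -1.0]]
wrist_force: [1.3, 1.1, 0.5]
opening: 0.0908
clock: 9.2
ee_pos: [0.4931, 0.2389, 0.1405]
eef_rot: [[0.986, -0.166, 0.0], [-0.166, -0.986, -0.0], [0.0, 0.0, -1.0]]
wrist_force: [0.7, 0.4, 0.0]
opening: 0.0911
clock: 9.6
ee_pos: [0.4801, 0.3318, 0.14]
eef_rot: [[0.976, -0.218, -0.001], [-0.218, -0.976, -0.001], [-0.0, 0.001, -1.0]]
wrist_force: [0.1, -0.6, 0.8]
opening: 0.0912
[0.48052448 0.33018522 0.14020719]
```

View pics/w7.png

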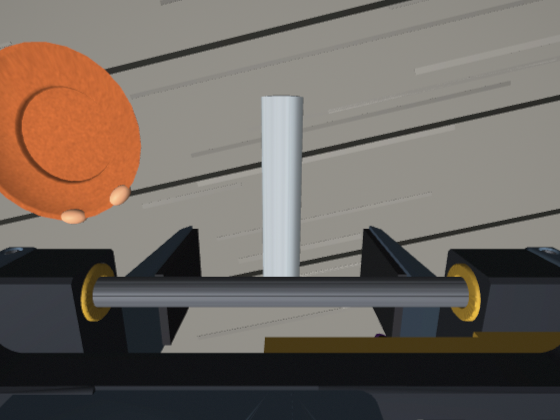

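View pics/t7.png

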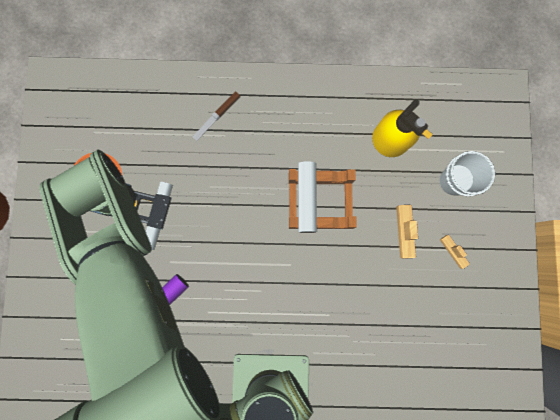

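Run:
```python
from h import *
d=load('w7'); a=ray(d,283,96.5,.036); e=np.array([.4805,.3302]); x=np.array([.976,-.218]);y=np.array([.218,.976])
print(a,(a[:2]-e)@x,(a[:2]-e)@y)
p=ray(d,281.5,230,.018);print((p[:2]-e)@x,(p[:2]-e)@y)
```

```text
[0.57010666 0.30775828 0.036     ] 0.09234839251287945 -0.0023688716109632885
-0.02682033570626727 -0.0014702298057225286
```

```bash
python3 -m handwheel '[{"linear":[-3,-1.5,-40],"delta_rot":[0,0,0],"hand":1},{"linear":[0,0,-40],"delta_rot":[0,0,0],"hand":1},{"linear":[0,0,-30],"delta_rot":[0,0,0],"hand":0.9},{"linear":[0,0,-17],"delta_rot":[0,0,0],"hand":0.8},{"linear":[0,0,-6],"delta_rot":[0,0,0],"hand":0.6}]'; python3 -m handwheel '[{"linear":[0,0,-2],"delta_rot":[0,0,0],"hand":0.5},{"linear":[0,0,0],"delta_rot":[0,0,0],"hand":0.3},{"linear":[0,0,0],"delta_rot":[0,0,0],"hand":0},{"linear":[0,0,0],"delta_rot":[0,0,0],"hand":0},{"linear":[0,0,0],"delta_rot":[0,0,0],"hand":0}]';python3 -m handwheel '[{"linear":[0,0,0],"delta_rot":[0,0,0],"hand":0},{"linear":[0,0,0],"delta_rot":[0,0,0],"hand":0}]'; python3 -c "
from h import *
shot('wrist','w8'); print(status.observe()['ee_pos'])"
```

```text
clock: 10.2
ee_pos: [0.4768, 0.3272, 0.0056]
eef_rot: [[0.975, -0.222, -0.004], [-0.222, -0.975, -0.003], [-0.003, 0.003, -1.0]]
wrist_force: [-0.1, -0.1, 0.8]
opening: 0.07
clock: 10.7
ee_pos: [0.4782, 0.3301, 0.0065]
eef_rot: [[0.975, -0.22, 0.002], [-0.22, -0.975, 0.001], [0.001, -0.001, -1.0]]
wrist_force: [0.3, -0.1, 3.7]
opening: 0.0352
clock: 10.9
ee_pos: [0.4782, 0.3301, 0.0065]
eef_rot: [[0.976, -0.22, 0.002], [-0.22, -0.976, 0.001], [0.001, -0.001, -1.0]]
wrist_force: [0.2, -1.0, 6.4]
opening: 0.0352
[0.478231  0.3301727 0.0064797]
```

View pics/w8.png

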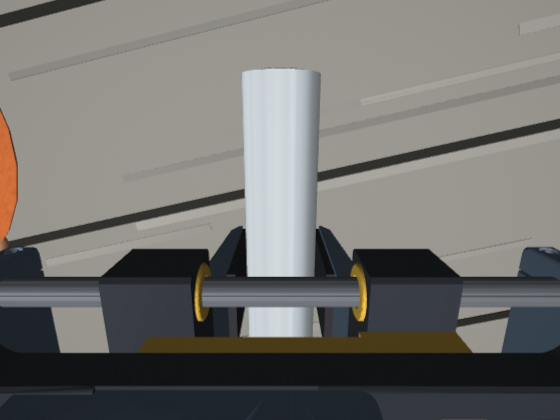

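Run:
```python
from h import *
d=load('w8'); a=ray(d,281.5,70,.036); e=np.array([.4782,.3301]); x=np.array([.976,-.22])
print(a,(a[:2]-e)@x)
t=load('top0'); im=t['image'].astype(int)
m=(im[...,2]>150)&(im[...,0]<60)&(im[...,1]>130); v,u=np.where(m); print(u.min(),u.max(),v.min(),v.max())
for z in (.03,.1): print(ray(t,393,138,z),ray(t,378,155,z))
s=load('scene0'); print(ray(s,243,350,0))
```

```text
[0.57007256 0.3075352  0.036     ] 0.09463187188773348
373 558 111 351
[ 0.71497188 -0.33365931  0.03      ] [ 0.66406808 -0.29038523  0.03      ]
[ 0.69394319 -0.31432005  0.1       ] [ 0.64605284 -0.27360775  0.1       ]
[ 0.74091674 -0.35299467  0.        ]
```

```bash
python3 -m handwheel '[{"linear":[0,0,15],"delta_rot":[0,0,0],"hand":0},{"linear":[0,0,40],"delta_rot":[0,0,0],"hand":0},{"linear":[0,0,45],"delta_rot":[0,0,0],"hand":0},{"linear":[5,-35,30],"delta_rot":[0,0,1.3],"hand":0},{"linear":[5,-44,18],"delta_rot":[0,0,1.3],"hand":0}]'; python3 -m handwheel '[{"linear":[5,-46,0],"delta_rot":[0,0,1.3],"hand":0},{"linear":[5,-46,0],"delta_rot":[0,0,1.3],"hand":0},{"linear":[5,-46,0],"delta_rot":[0,0,1.3],"hand":0},{"linear":[5,-46,0],"delta_rot":[0,0,1.3],"hand":0},{"linear":[5,-46,0],"delta_rot":[0,0,1.3],"hand":0}]';  python3 -m handwheel '[{"linear":[5,-46,0],"delta_rot":[0,0,1.3],"hand":0},{"linear":[5,-46,0],"delta_rot":[0,0,1.3],"hand":0},{"linear":[5,-46,0],"delta_rot":[0,0,1.3],"hand":0},{"linear":[5,-40,0],"delta_rot":[0,0,1.1],"hand":0},{"linear":[1.5,-19.8,0],"delta_rot":[0,0,0],"hand":0}]';python3 -m handwheel '[{"linear":[0,0,0],"delta_rot":[0,0,0],"hand":0},{"linear":[0,0,0],"delta_rot":[0,0,0],"hand":0},{"linear":[0,0,0],"delta_rot":[0,0,0],"hand":0}]'; python3 -c "
from h import *
shot('wrist','w9'); print(status.observe()['ee_pos'])"
```

```text
clock: 11.45
ee_pos: [0.4885, 0.2517, 0.1559]
eef_rot: [[0.985, -0.171, 0.004], [-0.171, -0.985, 0.002], [0.003, -0.003, -1.0]]
wrist_force: [1.1, -0.5, -2.0]
opening: 0.0354
clock: 11.95
ee_pos: [0.5119, 0.019, 0.1531]
eef_rot: [[0.998, -0.062, -0.001], [-0.062, -0.998, -0.0], [-0.001, 0.0, -1.0]]
wrist_force: [1.0, 1.0, -1.3]
opening: 0.0355
clock: 12.45
ee_pos: [0.5338, -0.1802, 0.1528]
eef_rot: [[1.0, 0.022, -0.001], [0.022, -1.0, -0.001], [-0.001, 0.001, -1.0]]
wrist_force: [-0.5, 0.8, -2.4]
opening: 0.0354
clock: 12.75
ee_pos: [0.5337, -0.1759, 0.1531]
eef_rot: [[1.0, 0.025, -0.001], [0.025, -1.0, 0.001], [-0.001, -0.001, -1.0]]
wrist_force: [0.2, 0.2, -2.1]
opening: 0.0357
[ 0.53379163 -0.17575981  0.15326726]
```

View pics/w9.png

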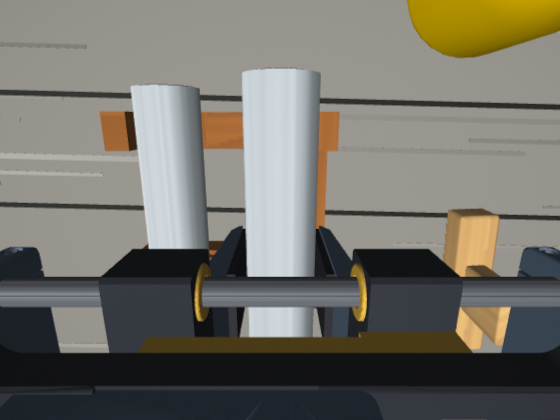

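```bash
python3 -m handwheel '[{"linear":[0.5,0,-35],"delta_rot":[0,0,0],"hand":0},{"linear":[0,0,-35],"delta_rot":[0,0,0],"hand":0},{"linear":[0,0,-20],"delta_rot":[0,0,0],"hand":0},{"linear":[0,0,-7],"delta_rot":[0,0,0],"hand":0},{"linear":[0,0,-3],"delta_rot":[0,0,0],"hand":0}]'; python3 -m handwheel '[{"linear":[0,0,-2],"delta_rot":[0,0,0],"hand":0},{"linear":[0,0,0],"delta_rot":[0,0,0],"hand":0}]'
```

```text
clock: 13.3
ee_pos: [0.5346, -0.1762, 0.0532]
eef_rot: [[1.0, 0.025, -0.001], [0.025, -1.0, 0.0], [-0.001, -0.0, -1.0]]
wrist_force: [-0.8, -0.0, -0.9]
opening: 0.0354
clock: 13.5
ee_pos: [0.5354, -0.1771, 0.0525]
eef_rot: [[1.0, 0.025, 0.002], [0.025, -1.0, -0.001], [0.002, 0.001, -1.0]]
wrist_force: [-0.4, -0.4, -1.4]
opening: 0.0357
```

```bash
python3 -m handwheel '[{"linear":[0,0.2,-3],"delta_rot":[0,0,0],"hand":0},{"linear":[0,0,-1.5],"delta_rot":[0,0,0],"hand":0},{"linear":[0,0,0],"delta_rot":[0,0,0],"hand":0}]'; python3 -m handwheel '[{"linear":[0,0,-1],"delta_rot":[0,0,0],"hand":0},{"linear":[0,0,0],"delta_rot":[0,0,0],"hand":0}]';  python3 -m handwheel '[{"linear":[0,0,-1],"delta_rot":[0,0,0],"hand":0},{"linear":[0,0,0],"delta_rot":[0,0,0],"hand":0}]'
```

```text
clock: 13.8
ee_pos: [0.5345, -0.1769, 0.047]
eef_rot: [[1.0, 0.024, 0.0], [0.024, -1.0, -0.0], [0.0, 0.0, -1.0]]
wrist_force: [-0.1, 0.5, -2.0]
opening: 0.0356
clock: 14.0
ee_pos: [0.5347, -0.1769, 0.0463]
eef_rot: [[1.0, 0.024, 0.0], [0.024, -1.0, -0.0], [0.0, 0.0, -1.0]]
wrist_force: [-0.6, 0.1, 1.0]
opening: 0.0354
clock: 14.2
ee_pos: [0.5348, -0.177, 0.0462]
eef_rot: [[1.0, 0.024, 0.001], [0.024, -1.0, -0.0], [0.001, 0.0, -1.0]]
wrist_force: [-2.6, 1.1, 6.7]
opening: 0.035
```

```bash
python3 -m handwheel '[{"linear":[0,0,0],"delta_rot":[0,0,0],"hand":0.46},{"linear":[0,0,0],"delta_rot":[0,0,0],"hand":0.52},{"linear":[0,0,0],"delta_rot":[0,0,0],"hand":0.58},{"linear":[0,0,0],"delta_rot":[0,0,0],"hand":0.6}]';  python3 -c "
from h import *
shot('wrist','w10')"
```

```text
clock: 14.6
ee_pos: [0.5346, -0.1769, 0.0448]
eef_rot: [[1.0, 0.024, -0.0], [0.024, -1.0, -0.0], [-0.0, 0.0, -1.0]]
wrist_force: [-0.1, -0.0, 0.5]
opening: 0.0544
```

View pics/w10.png

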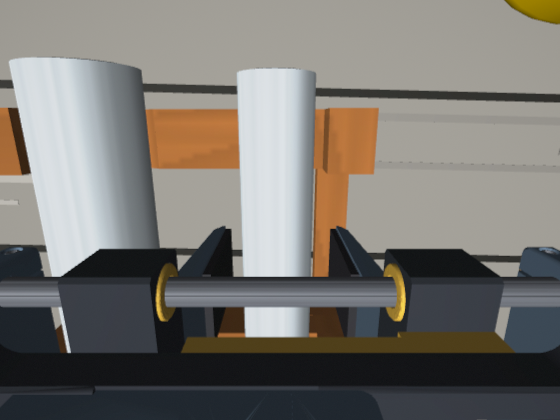

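```bash
python3 -m handwheel '[{"linear":[0,1,15],"delta_rot":[0,0,0],"hand":0.6},{"linear":[0,0,40],"delta_rot":[0,0,0],"hand":0.6},{"linear":[0,0,45],"delta_rot":[0,0,0],"hand":0.8},{"linear":[-17,-39,10],"delta_rot":[0,0,0.5],"hand":1},{"linear":[-17,-39,0],"delta_rot":[0,0,0.5],"hand":1}]'; python3 -m handwheel '[{"linear":[-17,-39,0],"delta_rot":[0,0,0.5],"hand":1},{"linear":[-17,-39,0],"delta_rot":[0,0,0.5],"hand":1},{"linear":[-16,-40.5,0],"delta_rot":[0,0,0.4],"hand":1},{"linear":[0,0,0],"delta_rot":[0,0,0],"hand":1},{"linear":[0,0,0],"delta_rot":[0,0,0],"hand":1}]';  python3 -c "
from h import *
shot('wrist','w11');shot('top','t11'); print(status.observe()['ee_pos'])
d=load('t11'); cv2.imwrite('pics/c11.png',cv2.resize(d['image'][140:250,270:450],None,fx=4,fy=4,interpolation=2))"
```

```text
clock: 15.15
ee_pos: [0.5022, -0.2548, 0.1579]
eef_rot: [[0.999, 0.045, 0.006], [0.045, -0.999, -0.003], [0.005, 0.003, -1.0]]
wrist_force: [0.2, -0.7, -1.1]
opening: 0.076
clock: 15.65
ee_pos: [0.4501, -0.3729, 0.1546]
eef_rot: [[0.998, 0.064, -0.0], [0.064, -0.998, 0.001], [-0.0, -0.001, -1.0]]
wrist_force: [0.5, 0.0, 0.7]
opening: 0.0912
[ 0.45080996 -0.37153039  0.15479002]
```

View pics/w11.png

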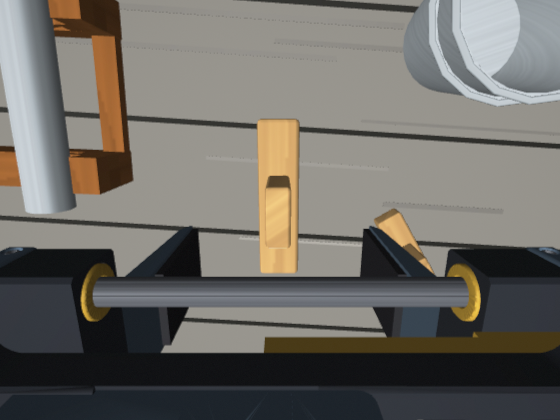

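View pics/c11.png

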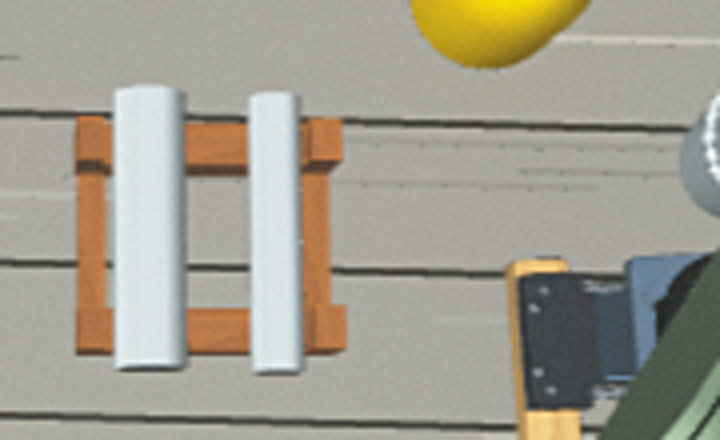

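Run:
```python
from h import *
d=load('w11'); T=np.array([ray(d,u,v,.086) for u,v in [(266,188),(290.5,188),(265.5,247),(290,247)]]); print(T.round(4),T.mean(0))
F=np.array([ray(d,u,v,.03) for u,v in [(258,121),(299,120.5),(259.5,271.5),(298,272)]]); print(F.round(4),F.mean(0)); w=F[0]+F[1]-F[2]-F[3];print(np.degrees(np.arctan2(w[1],w[0])))
print('small',ray(d,375,222,.02),ray(d,405,250,.04))
```

```text
[[ 0.4747 -0.3624  0.086 ]
 [ 0.4758 -0.3807  0.086 ]
 [ 0.4272 -0.3645  0.086 ]
 [ 0.4285 -0.3838  0.086 ]] [ 0.45155569 -0.37283423  0.086     ]
[[ 0.5224 -0.3505  0.03  ]
 [ 0.5251 -0.3864  0.03  ]
 [ 0.378  -0.3587  0.03  ]
 [ 0.3798 -0.3969  0.03  ]] [ 0.45131419 -0.37313929  0.03      ]
3.6782211236608457
small [ 0.43355176 -0.46939685  0.02      ] [ 0.41380332 -0.49502321  0.04      ]
```

```bash
python3 -m handwheel '[{"linear":[0.5,-1,-35],"delta_rot":[0,0,0],"hand":0.6},{"linear":[0,0,-30],"delta_rot":[0,0,0],"hand":0.6},{"linear":[0,0,-25],"delta_rot":[0,0,0],"hand":0.6},{"linear":[0,0,-12],"delta_rot":[0,0,0],"hand":0.6},{"linear":[0,0,-6],"delta_rot":[0,0,0],"hand":0.5}]'; python3 -m handwheel '[{"linear":[0,0,0],"delta_rot":[0,0,0],"hand":0.4},{"linear":[0,0,0],"delta_rot":[0,0,0],"hand":0.3},{"linear":[0,0,0],"delta_rot":[0,0,0],"hand":0},{"linear":[0,0,0],"delta_rot":[0,0,0],"hand":0},{"linear":[0,0,0],"delta_rot":[0,0,0],"hand":0}]';python3 -m handwheel '[{"linear":[0,0,0],"delta_rot":[0,0,0],"hand":0},{"linear":[0,0,0],"delta_rot":[0,0,0],"hand":0}]'; python3 -c "
from h import *
shot('wrist','w12'); print(status.observe()['ee_pos'])"
```

```text
clock: 16.25
ee_pos: [0.4513, -0.3721, 0.0461]
eef_rot: [[0.998, 0.068, -0.001], [0.068, -0.998, 0.001], [-0.001, -0.001, -1.0]]
wrist_force: [-0.2, 0.4, -0.6]
opening: 0.054
clock: 16.75
ee_pos: [0.4514, -0.3735, 0.0478]
eef_rot: [[0.998, 0.066, 0.001], [0.066, -0.998, -0.001], [0.001, 0.001, -1.0]]
wrist_force: [-0.2, 0.7, 2.9]
opening: 0.02
clock: 16.95
ee_pos: [0.4514, -0.3735, 0.0478]
eef_rot: [[0.998, 0.066, 0.001], [0.066, -0.998, -0.0], [0.001, 0.001, -1.0]]
wrist_force: [-0.9, 1.1, 4.5]
opening: 0.0197
[ 0.45139916 -0.37347045  0.04778637]
```

View pics/w12.png

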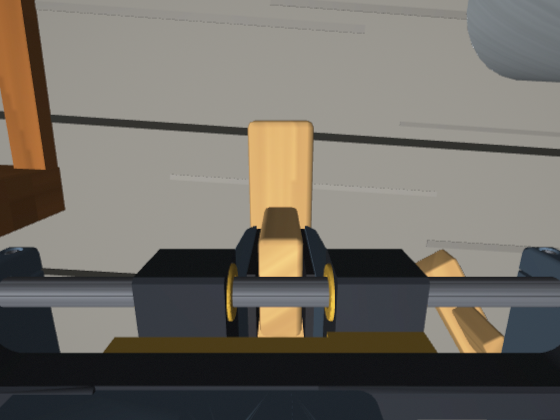

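Run:
```python
from h import *
d=load('w12'); a=ray(d,281,121.5,.03); e=np.array([.4514,-.3735]); x=np.array([.998,.066])
print(a,(a[:2]-e)@x, (a[:2]-e)@[-.066,.998])
d=load('w10'); im=d['image'].astype(int)
for v in (90,110,200,215):
  for lo,hi,zc in [(200,325,.0565),(20,170,.0594)]:
    row=im[v]; m=(row[:,0]-row[:,2]>-2)&(row.max(1)>75); m[:lo]=0;m[hi:]=0
    u=np.where(m)[0]; print(v,u.min(),u.max(),ray(d,(u.min()+u.max())/2,v,zc).round(4))
# end of thin tube
print(ray(d,277,71,.0745))
```

```text
[ 0.52514877 -0.37075196  0.03      ] 0.07378264330129074 -0.0021248718721543023
90 236 315 [ 0.6227 -0.1742  0.0565]
90 20 140 [ 0.6203 -0.0857  0.0594]
110 238 313 [ 0.6138 -0.1744  0.0565]
110 20 142 [ 0.6116 -0.085   0.0594]
200 241 312 [ 0.5704 -0.1758  0.0565]
200 37 154 [ 0.569  -0.0863  0.0594]
215 241 311 [ 0.5625 -0.1757  0.0565]
215 40 155 [ 0.5612 -0.0863  0.0594]
[ 0.6284335  -0.17489788  0.0745    ]
```

```bash
python3 -m handwheel '[{"linear":[0,0,15],"delta_rot":[0,0,0],"hand":0},{"linear":[0,0,40],"delta_rot":[0,0,0],"hand":0},{"linear":[0,0,45],"delta_rot":[0,0,0],"hand":0},{"linear":[10,20,20],"delta_rot":[0,0,-0.4],"hand":0},{"linear":[14,40,0],"delta_rot":[0,0,-0.4],"hand":0}]'; python3 -m handwheel '[{"linear":[15,43,0],"delta_rot":[0,0,-0.4],"hand":0},{"linear":[15,43,0],"delta_rot":[0,0,-0.4],"hand":0},{"linear":[15,43,0],"delta_rot":[0,0,-0.4],"hand":0},{"linear":[11,35,0],"delta_rot":[0,0,-0.4],"hand":0},{"linear":[3.5,15.3,0],"delta_rot":[0,0,0],"hand":0}]';python3 -m handwheel '[{"linear":[0,0,0],"delta_rot":[0,0,0],"hand":0},{"linear":[0,0,0],"delta_rot":[0,0,0],"hand":0},{"linear":[0,0,0],"delta_rot":[0,0,0],"hand":0}]'; python3 -c "
from h import *
shot('wrist','w13'); print(status.observe()['ee_pos'])"
```

```text
clock: 17.5
ee_pos: [0.477, -0.3164, 0.1705]
eef_rot: [[0.999, 0.048, 0.007], [0.048, -0.999, -0.006], [0.007, 0.007, -1.0]]
wrist_force: [1.0, 0.5, -2.5]
opening: 0.0197
clock: 18.0
ee_pos: [0.535, -0.1313, 0.1664]
eef_rot: [[1.0, 0.027, -0.001], [0.027, -1.0, 0.001], [-0.001, -0.001, -1.0]]
wrist_force: [-0.1, -1.2, -1.9]
opening: 0.0199
clock: 18.3
ee_pos: [0.5342, -0.1354, 0.1668]
eef_rot: [[1.0, 0.023, -0.0], [0.023, -1.0, -0.001], [-0.001, 0.001, -1.0]]
wrist_force: [0.1, -0.9, -2.5]
opening: 0.0199
[ 0.53420566 -0.13549138  0.16683928]
```

View pics/w13.png

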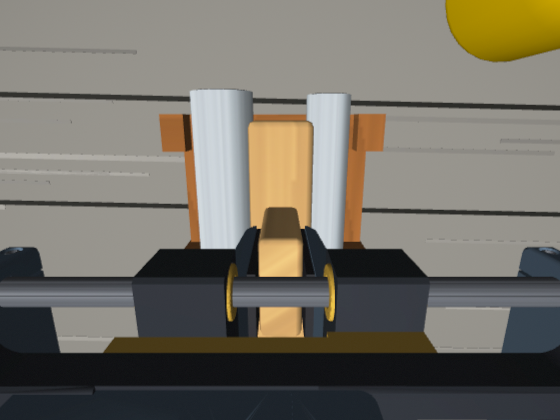

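```bash
python3 - <<'E'
from h import *
d=load('w13'); im=d['image'].astype(int); s=status.observe(); zu=s['ee_pos'][2]-.0478
def edges(v,lo,hi,f):
    m=f(im[v]); m[:lo]=0; m[hi:]=0; u=np.where(m)[0]; return u.min(),u.max()
sil=lambda r:(r[:,0]-r[:,2]>-4)&(r.max(1)>70)
wood=lambda r:(r[:,2]-r[:,0]>50)
for v in (130,150,170,190):
    a=edges(v,185,262,sil); b=edges(v,300,352,sil); c=edges(v,246,316,wood)
    A=ray(d,np.mean(a),v,.0594);B=ray(d,np.mean(b),v,.0565);C=ray(d,np.mean(c),v,zu+.03)
    th=.0237; f=lambda P:P[1]-(P[0]-.5335)*th
    print(v,a,b,c,[round(f(P)*1000,1) for P in (A,B,C)],'mid',round((f(A)-25e-3+f(B)+18e-3)/2*1e3,1))
print(s['ee_pos'],s['eef_rot'][:,0])
E
python3 -c "
import cv2;im=cv2.imread('pics/w13.png');cv2.imwrite('pics/c13.png',cv2.resize(im[80:260,150:400],None,fx=3,fy=3,interpolation=2))"
```

```text
130 (np.int64(193), np.int64(246)) (np.int64(314), np.int64(348)) (np.int64(248), np.int64(312)) [np.float64(-86.9), np.float64(-180.2), np.float64(-137.1)] mid -137.0
150 (np.int64(194), np.int64(247)) (np.int64(313), np.int64(346)) (np.int64(248), np.int64(311)) [np.float64(-86.9), np.float64(-179.5), np.float64(-136.8)] mid -136.7
170 (np.int64(196), np.int64(247)) (np.int64(313), np.int64(345)) (np.int64(249), np.int64(311)) [np.float64(-86.9), np.float64(-179.8), np.float64(-137.0)] mid -136.8
190 (np.int64(197), np.int64(248)) (np.int64(312), np.int64(344)) (np.int64(249), np.int64(310)) [np.float64(-86.9), np.float64(-179.6), np.float64(-136.7)] mid -136.8
[ 0.53420566 -0.13549138  0.16683928] [ 9.99746618e-01  2.25072857e-02 -3.49823352e-04]
```

View pics/c13.png

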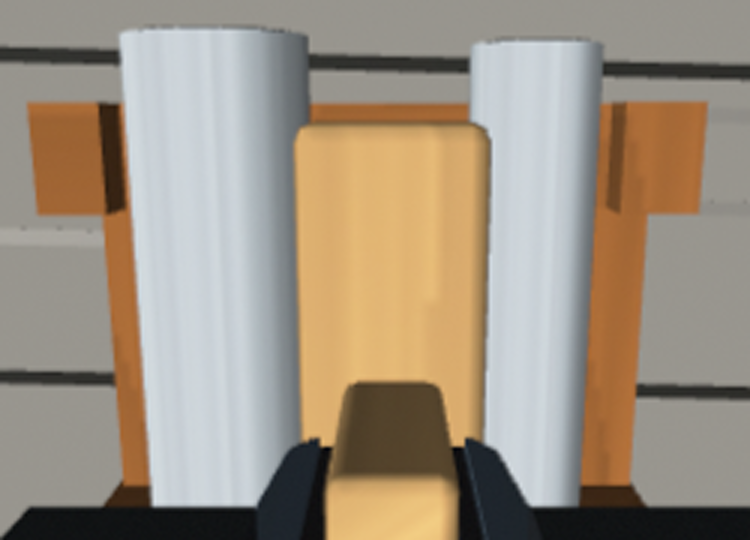

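Run:
```python
from h import *
d=load('w13'); im=d['image'].astype(int); zu=.1668-.0478
def edges(v,lo,hi,f):
    m=f(im[v]); m[:lo]=0; m[hi:]=0; u=np.where(m)[0]; return u.min(),u.max()
sil=lambda r:(r[:,0]-r[:,2]>2)&(r.max(1)>60)
for v in (100,104,108,112):
    a=edges(v,185,262,sil); b=edges(v,300,352,sil)
    A=ray(d,np.mean(a),v,.0594);B=ray(d,np.mean(b),v,.0565)
    th=.0237; f=lambda P:P[1]-(P[0]-.5335)*th
    print(v,a,b,[round(f(P)*1000,1) for P in (A,B)],'mid',round((f(A)-25e-3+f(B)+18e-3)/2*1e3,1),im[v,250:260].tolist() if v==108 else '')
```

```text
100 (np.int64(190), np.int64(252)) (np.int64(306), np.int64(350)) [np.float64(-89.3), np.float64(-176.7)] mid -136.5 
104 (np.int64(191), np.int64(251)) (np.int64(306), np.int64(350)) [np.float64(-89.1), np.float64(-176.8)] mid -136.5 
108 (np.int64(191), np.int64(251)) (np.int64(307), np.int64(349)) [np.float64(-89.0), np.float64(-177.0)] mid -136.5 [[100, 98, 93], [92, 90, 86], [94, 94, 92], [127, 133, 134], [142, 149, 152], [142, 149, 152], [142, 149, 152], [142, 149, 152], [143, 150, 152], [142, 149, 152]]
112 (np.int64(191), np.int64(252)) (np.int64(307), np.int64(349)) [np.float64(-89.2), np.float64(-177.1)] mid -136.6
```

```bash
python3 -m handwheel '[{"linear":[0.5,1,-25],"delta_rot":[0,0,0],"hand":0},{"linear":[0,0,-8],"delta_rot":[0,0,0],"hand":0},{"linear":[0,0,0],"delta_rot":[0,0,0],"hand":0},{"linear":[0,0,0],"delta_rot":[0,0,0],"hand":0}]'; python3 -c "
from h import *
shot('wrist','w14'); d=load('w14')
cv2.imwrite('pics/c14.png',cv2.resize(d['image'][50:260,150:400],None,fx=2.8,fy=2.8,interpolation=2))"
```

```text
clock: 18.75
ee_pos: [0.5353, -0.1337, 0.1343]
eef_rot: [[1.0, 0.023, 0.0], [0.023, -1.0, -0.0], [0.0, 0.0, -1.0]]
wrist_force: [0.6, -0.3, -1.1]
opening: 0.02
```

View pics/c14.png

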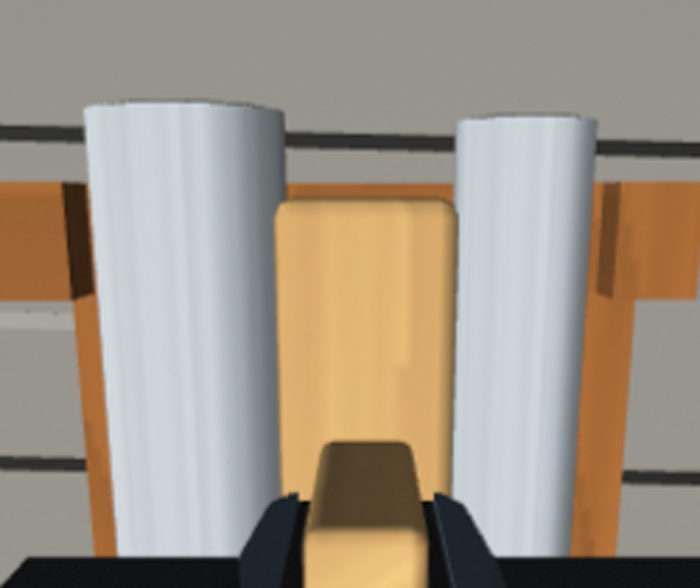

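Run:
```python
from h import *
d=load('w14'); im=d['image'].astype(int); e=d_=status.observe()['ee_pos']; zu=e[2]-.0478; print(e)
def edges(v,lo,hi,f):
    m=f(im[v]); m[:lo]=0; m[hi:]=0; u=np.where(m)[0]; return u.min(),u.max()
sil=lambda r:(r[:,0]-r[:,2]>2)&(r.max(1)>60)
wood=lambda r:(r[:,2]-r[:,0]>50)
f=lambda P:round((P[1]-(P[0]-.5335)*.0237)*1e3,1)
for v in (102,106,110):
    a=edges(v,175,262,sil); b=edges(v,300,370,sil)
    A=f(ray(d,np.mean(a),v,.0594));B=f(ray(d,np.mean(b),v,.0565)); print(v,a,b,A,B,'mid',(A-25+B+18)/2)
for v in (135,160,190,210):
    c=edges(v,240,318,wood); print(c,f(ray(d,np.mean(c),v,zu+.03)))
```

```text
[ 0.53559307 -0.13360493  0.13472697]
102 (np.int64(181), np.int64(250)) (np.int64(312), np.int64(362)) -88.9 -176.9 mid -136.4
106 (np.int64(181), np.int64(250)) (np.int64(312), np.int64(361)) -88.8 -176.7 mid -136.25
110 (np.int64(181), np.int64(250)) (np.int64(312), np.int64(361)) -88.6 -176.8 mid -136.2
(np.int64(248), np.int64(312)) -135.3
(np.int64(249), np.int64(311)) -135.3
(np.int64(249), np.int64(310)) -135.0
(np.int64(250), np.int64(310)) -135.2
```

```bash
python3 -m handwheel '[{"linear":[0,-0.8,-8],"delta_rot":[0,0,0],"hand":0},{"linear":[0,0,-8],"delta_rot":[0,0,0],"hand":0},{"linear":[0,0,-8],"delta_rot":[0,0,0],"hand":0},{"linear":[0,0,-6],"delta_rot":[0,0,0],"hand":0},{"linear":[0,0,-3],"delta_rot":[0,0,0],"hand":0}]';python3 -m handwheel '[{"linear":[0,0,-3],"delta_rot":[0,0,0],"hand":0},{"linear":[0,0,-2],"delta_rot":[0,0,0],"hand":0},{"linear":[0,0,0],"delta_rot":[0,0,0],"hand":0}]'
```

```text
clock: 19.3
ee_pos: [0.5346, -0.1337, 0.0999]
eef_rot: [[1.0, 0.024, -0.002], [0.024, -1.0, 0.0], [-0.002, -0.0, -1.0]]
wrist_force: [-0.8, 0.0, -2.2]
opening: 0.0199
clock: 19.6
ee_pos: [0.535, -0.1338, 0.0958]
eef_rot: [[1.0, 0.024, -0.0], [0.024, -1.0, -0.0], [-0.0, 0.0, -1.0]]
wrist_force: [-0.5, -0.2, -1.3]
opening: 0.02
```

```bash
python3 -m handwheel '[{"linear":[0,-0.5,-1.5],"delta_rot":[0,0,0],"hand":0},{"linear":[0,0,-1],"delta_rot":[0,0,0],"hand":0},{"linear":[0,0,0],"delta_rot":[0,0,0],"hand":0}]';python3 -m handwheel '[{"linear":[0,0,-0.7],"delta_rot":[0,0,0],"hand":0},{"linear":[0,0,0],"delta_rot":[0,0,0],"hand":0}]'; python3 -c "
from h import *
shot('wrist','w15'); d=load('w15')
cv2.imwrite('pics/c15.png',cv2.resize(d['image'][50:260,150:400],None,fx=2.8,fy=2.8,interpolation=2))"
```

```text
clock: 19.9
ee_pos: [0.5351, -0.1344, 0.0934]
eef_rot: [[1.0, 0.024, -0.0], [0.024, -1.0, -0.0], [-0.0, 0.0, -1.0]]
wrist_force: [-0.6, 0.2, -1.9]
opening: 0.0196
clock: 20.1
ee_pos: [0.5352, -0.1344, 0.0929]
eef_rot: [[1.0, 0.024, 0.0], [0.024, -1.0, -0.0], [0.0, 0.0, -1.0]]
wrist_force: [0.4, -0.2, -2.3]
opening: 0.0197
```

View pics/c15.png

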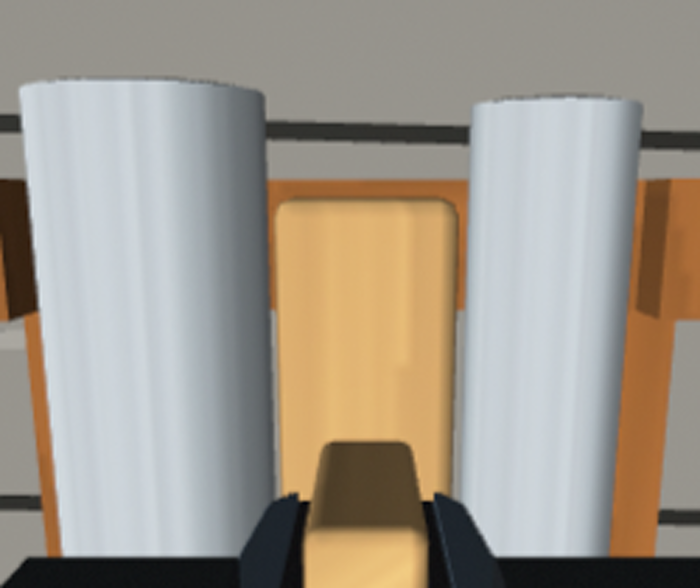

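```bash
python3 -m handwheel '[{"linear":[0,0,-0.8],"delta_rot":[0,0,0],"hand":0},{"linear":[0,0,0],"delta_rot":[0,0,0],"hand":0}]';python3 -m handwheel '[{"linear":[0,0,-0.8],"delta_rot":[0,0,0],"hand":0},{"linear":[0,0,0],"delta_rot":[0,0,0],"hand":0}]'
```

```text
clock: 20.35
ee_pos: [0.5352, -0.1344, 0.0928]
eef_rot: [[1.0, 0.024, 0.001], [0.024, -1.0, -0.0], [0.001, 0.0, -1.0]]
wrist_force: [-1.7, -0.4, 4.6]
opening: 0.02
clock: 20.55
ee_pos: [0.5352, -0.1344, 0.0928]
eef_rot: [[1.0, 0.024, 0.001], [0.024, -1.0, -0.0], [0.001, 0.0, -1.0]]
wrist_force: [-3.5, 0.2, 9.6]
opening: 0.0198
```

Seated (9.6 N, z as predicted). Release partially and withdraw.

```bash
python3 -m handwheel '[{"linear":[0,0,0.8],"delta_rot":[0,0,0],"hand":0.28},{"linear":[0,0,0],"delta_rot":[0,0,0],"hand":0.35},{"linear":[0,0,0],"delta_rot":[0,0,0],"hand":0.45},{"linear":[0,0,0],"delta_rot":[0,0,0],"hand":0.5}]';python3 -m handwheel '[{"linear":[0,0,12],"delta_rot":[0,0,0],"hand":0.5},{"linear":[0,0,30],"delta_rot":[0,0,0],"hand":0.5},{"linear":[0,0,45],"delta_rot":[0,0,0],"hand":0.5},{"linear":[-40,0,20],"delta_rot":[0,0,0],"hand":0.7},{"linear":[-45,0,10],"delta_rot":[0,0,0],"hand":1}]';python3 -m handwheel '[{"linear":[-45,0,10],"delta_rot":[0,0,0],"hand":1},{"linear":[0,0,0],"delta_rot":[0,0,0],"hand":1},{"linear":[0,0,0],"delta_rot":[0,0,0],"hand":1},{"linear":[0,0,0],"delta_rot":[0,0,0],"hand":1}]'; python3 -c "
from h import *
shot('wrist','w16');shot('top','t16');shot('scene','s16')
d=load('s16'); cv2.imwrite('pics/c16.png',cv2.resize(d['image'][180:300,200:330],None,fx=5,fy=5,interpolation=2))"
```

```text
clock: 20.95
ee_pos: [0.5351, -0.1344, 0.0917]
eef_rot: [[1.0, 0.024, -0.0], [0.024, -1.0, -0.0], [-0.0, 0.0, -1.0]]
wrist_force: [0.2, -0.5, -0.1]
opening: 0.0443
clock: 21.45
ee_pos: [0.4515, -0.1349, 0.212]
eef_rot: [[1.0, 0.025, 0.006], [0.025, -1.0, -0.002], [0.006, 0.002, -1.0]]
wrist_force: [-0.1, -1.6, 0.1]
opening: 0.0589
clock: 21.85
ee_pos: [0.4062, -0.1346, 0.2194]
eef_rot: [[1.0, 0.024, 0.001], [0.024, -1.0, -0.0], [0.001, 0.0, -1.0]]
wrist_force: [0.7, -0.4, -0.5]
opening: 0.0898
```

View pics/w16.png

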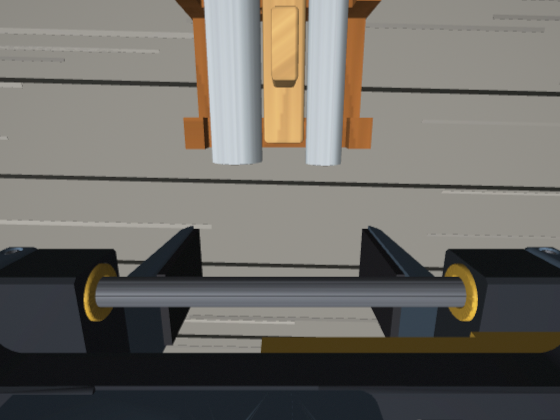

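View pics/t16.png

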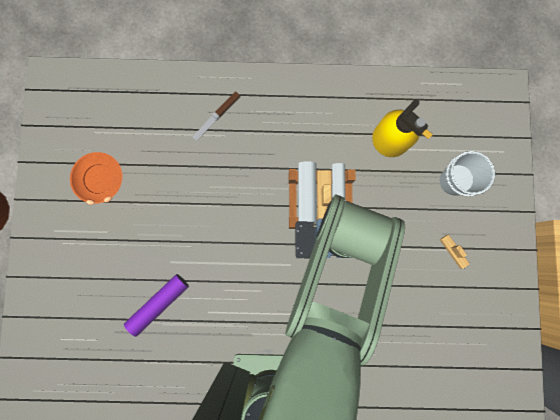

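View pics/c16.png

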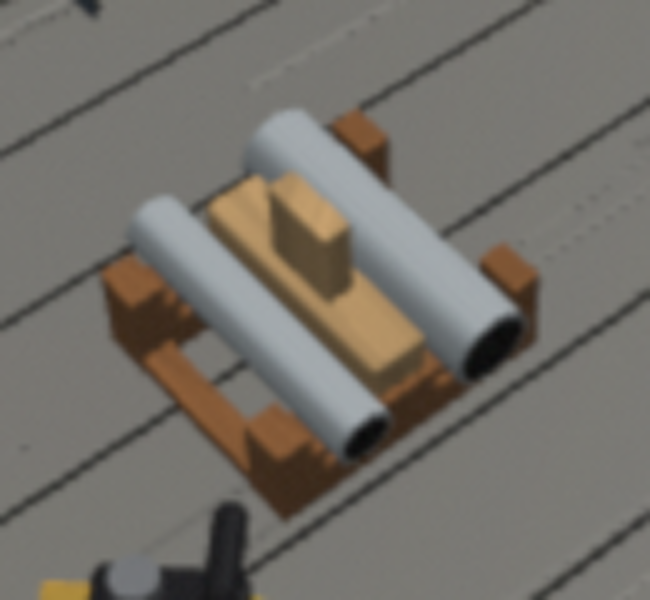

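```bash
python3 - <<'E'
from h import *
d=load('w16')
for n,u,v,z,h in [('thick',236,161.5,.084,.095),('thin',325,163.5,.0745,.095),('chock',284,144,.075,.075),('sleeper',195,148,.066,.08)]: print(n,(ray(d,u,v,z)[0]+h).round(4))
E
python3 -c "from bench import job_done; print(job_done())"
```

```text
thick 0.5373
thin 0.5362
chock 0.5339
sleeper 0.5323
the job is handed in; nothing more can be done
None
```

The job is done and handed in at about 22 s. I laid the thick silver tube in the wide notches first, then the thin tube in the narrow ones. Then I stood the larger chock upright between them. Each was lowered until the wrist felt contact (no more than about 10 N) before I let go.

**Final pictures:** Both tubes lie seated, the chock stands between them with a gap on each side, and the gripper is clear. The sprayer, saucer, buckets, widger, purple tube and small chock look unmoved in the pictures.

**Centring across the sleepers:** The last wrist view put each part's centre within about 2–5 mm of the cradle's. The chock was 1.6 mm off, the thin tube 3.9 mm and the thick tube 5 mm. Views taken while placing had put the thick tube within about 1 mm, so that figure is uncertain by a few mm.

**Disagreements:** The wrist camera read about 2–3 mm too far to the robot's right (−y). The tubes therefore touched down about 1.2–1.6 mm above full depth and settled sideways by about 3 mm when I opened the fingers. I corrected for this before placing the chock. The top camera also placed the cradle about 4 mm closer in x than the wrist camera did, and I used the wrist value.

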